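# Turn a leaf of the rack-location book

### The arm

A 7-joint arm with a two-finger parallel gripper is mounted at the origin on the work surface. World frame = base frame: x ahead of the robot, y to its left, z up, the work surface at z = 0. Lengths are in m, angles in rad, forces in N, time in s.
With the tool pointing down it reaches from about 0.425 to 0.875 m from the base axis. Payload 4.7 kg.
Tool frame: the origin (TCP) lies midway between the tips of the shut fingers; the grasp point (between the pads) lies 19 mm behind it; y points along the fingers, x is the direction in which the jaws open and shut, and the axes are right-handed (so a half turn about y gives the same grasp; the last joint's range is limited). The gripper opens to 85 mm and grips with 20 to 120 N. Pads are 22 mm wide; open, the fingers measure 114 mm over their backs; the gripper's body (76 mm by 85 mm) begins 54 mm behind the grasp point. The pads swing forward as they close: fully open they stand 13 mm farther back than shut.
Start: joints at [-1.092, 0.321, -0.07, 1.45, 0.023, 1.371, -0.057], TCP at [0.291, 0.581, 0.231] pointing down, gripper open.
Joint ranges: [-2.86, 2.86], [-0.3, 2.09], [-1.38, 1.24], [0.06, 2.45], [-1.56, 4.7], [0.09, 2.05], [-2.69, 2.69]. Speed limits (rad/s): [2.57, 2.57, 3.14, 3.14, 3.14, 3.14, 3.14].

### API

Orientations are given as [roll, pitch, yaw] about the fixed x, y, z axes, in that order (R = Rz(yaw) Ry(pitch) Rx(roll)).
In Python, from rig import r gives the robot as it stands.
- The arm moves only by the shell command python3 -m handwheel 'ROWS' [FORCE]. ROWS is JSON, a list of rows, each a list of 7 numbers: the finger opening in m, from 0 to 0.0854, then the shift along the tool's x, y, z in m, then the turn, a rotation vector about the tool's x, y, z in degrees. A call has exactly 10 rows; each row is the pose to reach, as a shift and turn from the pose commanded when the call began, along the tool's axes at that moment; what a row does not reach only later rows make up. A row lasts 1/12 s, in which the tool goes at most 41.7 mm and 7.16 degrees, less where a joint would pass 70% of its speed; a pose out of reach is approached as far as the arm can. A call with a gripper value outside its range is refused whole. The fingers move at their own pace and stop on an object; FORCE is the grip in N (left out, the last holds). Time passes only in rows, so rows that repeat a pose let the fingers close, or fill a call up. It gives the time, the measured TCP pose, the force and the opening at its end, in the units of the state.
- r.read_state(): the state, without advancing time (a new reading comes with each control period).
- r.snapshot(name): name is "scene" or "top" or "wrist"; returns a dict with "frame" (384x512x3 uint8, red, green, blue), "intrinsics" (3x3 intrinsics, pixels), "k1" (the pictures are not rectified: a ray, as slopes to the right and down, at radius r is drawn at 1 + k1 r^2 times it, then the intrinsics apply), "R" (3x3) and "t" (3): a world point X has camera coordinates R X + t. Camera axes: x right, y down, z forward; pixel columns grow to the right and rows downward; lengths in m; the calibration is good to about 2 mm. A picture is of the moment at which its call begins. There is no depth.
- r.finish_job(): hands the job in, once; it reports no verdict.
Trained networks look in the newest picture that a camera, given by its name, has taken for a name from the list of things; names that differ only in an ending like _2 or _b are one class to them, and where a whole thing is asked for, a point or a joint stands for the part that bears it (a point fixed in the world has none). Each returns a list of dicts, best first, with "p" (0 to 1); they miss things now and then, are a little off and sometimes report something else, mostly with a low value. They report only what shows in the picture. A call takes as long as a camera call.
- r.find_in(camera, name): "bbox" ([left, top, width, height] in pixels, round what is visible of it).
- r.place_of(camera, name): "centre" ([column, row] in pixels: a listed point, or the origin of a listed thing).
The state is a dict: "clock": time; "q": joint angles; "qd": joint speeds; "joint_efforts": joint torques, N m; "eef_pos": TCP position; "tool_rot": TCP orientation; "force": force on the tool from outside, world axes, zero at the start; "moment": the same for the moment, N m; "width": finger opening in m.
Only numpy, scipy, OpenCV 4.12 (cv2) and the standard library are available. Lean on these libraries where they do the work, as an engineer would, in place of code of your own. Each camera call takes 0.05 s, during which the arm holds its last target.

### The job

The rack-location book lies open on the picking bench. Using only a fingertip (its index tab is there to start it), push the top leaf of the right-hand pile up, over the spine and down until it lies flat on the left-hand side, so that the next rack plan can be read. Do it gently, without flinging, forcing or pinching the leaf; do not shove or lift the book, and leave its other leaves and the things around it as they are.

Things in the scene. Friction and masses are not known exactly. Their poses are not given: they have to be found in the camera images.
- book: Open desk book: grey steel base 236 mm (its x) by 288 mm (its y) by 22 mm high, 2.2 kg, loose on non-slip feet. Origin: centre of its underside, on the bench; x along the spine, away from the robot; y to the book's left, z up. Three rigid grey-framed leaves, 210 mm along the spine and 5 mm thick, turn on the spine rod, fore edges 148 mm from it: two on the right (-y), one on the left.
- spine (a point): Middle of the spine rod's axis, over the middle of the base, 31 mm above the book's underside; axes as the book's.
- leaf (a joint): The leaf to turn: top of the right pile, its tab in the middle (book x = 0). 0 = flat on the right (mid-plane level with the rod), 1.57 = upright, 3.14 = flat on the left. May start up to 0.5 rad open. 130 g; stiff pivots (0.15 N m) keep it at any angle where it is left, so it must be pushed all the way down.
- tab (a point): Outer end's middle on that leaf's white index tab: 40 mm wide (along x), 24 mm long, 3 mm thick, slanting up 50 degrees from the fore edge, underside flush with the leaf's. At joint 0, 162 mm right of the rod, 17 mm above it. x along the spine, y down the tab to the leaf, z normal to it. The tab overhangs the base, free space under it to the bench. Turned over, it slants down.
- under_leaf (a joint): The leaf beneath it on the right pile, 6 mm lower, tab 72 mm farther along the spine (+x of the book). Same stiff pivots. 0 = flat on the right; to stay there.
- turned_leaf (a joint): The leaf already lying on the left, 6 mm lower than the spine rod, tab 72 mm nearer the robot (book x = -72 mm). 0 = flat on the left; grows as it is turned back; to stay at 0.
- carton: Loose brown carton, 60 x 120 x 50 mm, beyond the far end of the book. Origin: centre of its underside. To be left alone.
- filter: Loose white spin-on filter canister, 70 mm across, 82 mm tall, standing left of the book. Origin: centre of its underside. To be left alone.
- tape: Loose cardboard tape core, ring 96 mm across, 24 mm high, lying to the right of the book. Origin: centre of its underside. To be left alone.
- marker: Loose black and white marker pen, 127 mm long along its x, 16 mm thick, lying near the book's right corner on the robot's side. Origin: under its middle. To be left alone.

How it is judged:
By the outcome, as a careful person would: the job done as asked, in the order asked, and still so for the second after the job is handed in, with the robot touching nothing.
It also fails if it takes over 48 s, if anything falls off the work surface, if the arm or the gripper's body presses on something with over 40 N, if the wrist force passes 120 N, or if a joint passes its speed limit or range.

## Working session

There is one attempt and no reset: what is moved stays moved. The work goes in short steps, Python scripts to look and compute and a shell command to move; the robot and the scene stay as the last step left them, time stands still between calls to the robot, and variables do not carry over. Pictures are saved under pics/ and viewed, and the job is handed in when it is done.

```bash
ls; mkdir -p pics
python3 - <<'E'
from rig import r
import cv2
s=r.read_state()
print({k:s[k] for k in('clock','eef_pos','tool_rot','force','width')})
for c in('scene','top'):
    d=r.snapshot(c);cv2.imwrite(f'pics/{c}0.png',d['frame'][:,:,::-1])
    print(c,d['intrinsics'],d['k1'],d['R'],d['t'])
    for n in('book','spine','leaf','tab','under_leaf','carton','filter','tape','marker'):
        print(n,[(x['centre'],x['p']) for x in r.place_of(c,n)][:2] if n not in('leaf','under_leaf') else [(x['bbox'],x['p']) for x in r.find_in(c,n)][:3])
E
```

```text
pics
{'clock': 0.0, 'eef_pos': array([0.29117775, 0.58052616, 0.23022652]), 'tool_rot': array([-1.57092053,  0.00191004,  1.10598293]), 'force': array([ 0.46814608, -0.67673995,  0.02477164]), 'width': 0.08510374348907443}
scene [[477.90048573   0.         248.96673531]
 [  0.         477.90048573 189.30569166]
 [  0.           0.           1.        ]] -0.17135836445975222 [[ 0.80985087  0.5865734   0.00855624]
 [ 0.34549616 -0.46511939 -0.81504377]
 [-0.47410333  0.66302006 -0.5793362 ]] [-0.4470747  -0.12036647  1.3396479 ]
book [([244.5, 200.6], 0.78)]
spine [([250.0, 188.2], 0.56)]
leaf [([176.5, 162.7, 93.4, 50.5], 0.87)]
tab [([194.2, 177.7], 0.79)]
under_leaf [([172.0, 181.1, 100.4, 61.2], 0.82)]
carton [([300.1, 242.0], 0.96)]
filter [([324.7, 171.3], 0.72)]
tape [([160.8, 256.2], 0.59), ([133.2, 208.4], 0.31)]
marker [([131.5, 206.7], 0.59)]
top [[445.65114596   0.         250.1533151 ]
 [  0.         445.65114596 185.12501514]
 [  0.           0.           1.        ]] -0.041460261792886484 [[ 0.00217468 -0.99995544  0.00918588]
 [-0.9925794  -0.00327527 -0.12155409]
 [ 0.12157876 -0.00885337 -0.9925423 ]] [0.01769261 0.53217336 0.99636423]
book [([237.1, 197.2], 0.79)]
spine [([231.4, 195.7], 0.67)]
leaf [([225.6, 155.7, 80.0, 99.2], 0.69), ([108.8, 141.5, 41.8, 33.8], 0.34)]
tab [([294.0, 208.2], 0.83), ([259.0, 125.7], 0.42)]
under_leaf [([226.8, 160.6, 87.2, 99.1], 0.84)]
carton [([256.6, 124.1], 0.61), ([311.7, 285.5], 0.56)]
filter [([133.4, 162.4], 0.97)]
tape [([346.8, 212.1], 0.96)]
marker [([311.8, 286.0], 0.89)]
```

View pics/scene0.png

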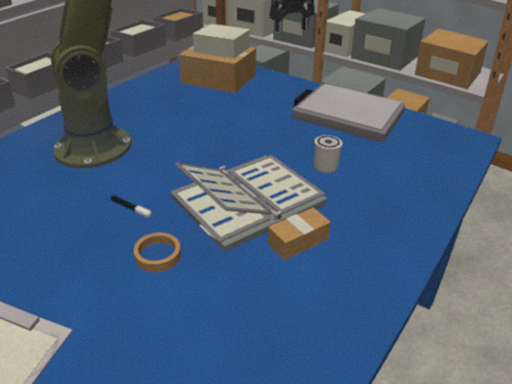

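View pics/top0.png

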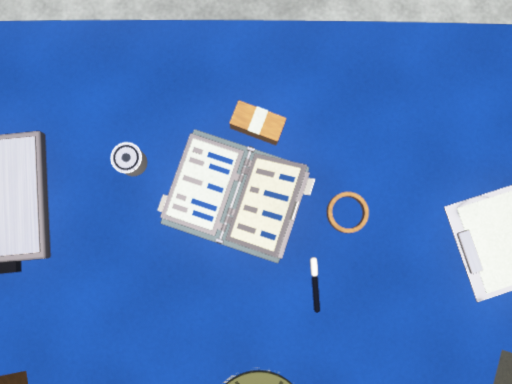

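The top view shows the book at about (237,197), yawed about 20 degrees, with the carton just beyond it. The scene view shows the leaf standing partly open, with its fore edge at (180,165)-(230,205). I'll zoom in next.

Run:
```python
import cv2
a=cv2.imread('pics/scene0.png')[145:265,120:340];cv2.imwrite('pics/s0z.png',cv2.resize(a,(792,432),interpolation=cv2.INTER_CUBIC))
a=cv2.imread('pics/top0.png')[115:275,145:335];cv2.imwrite('pics/t0z.png',cv2.resize(a,(712,600),interpolation=cv2.INTER_CUBIC))
```

```text
(no output)
```

View pics/s0z.png

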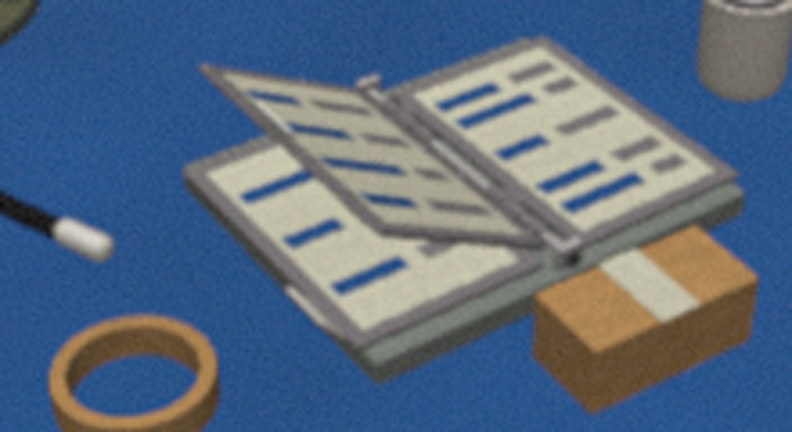

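View pics/t0z.png

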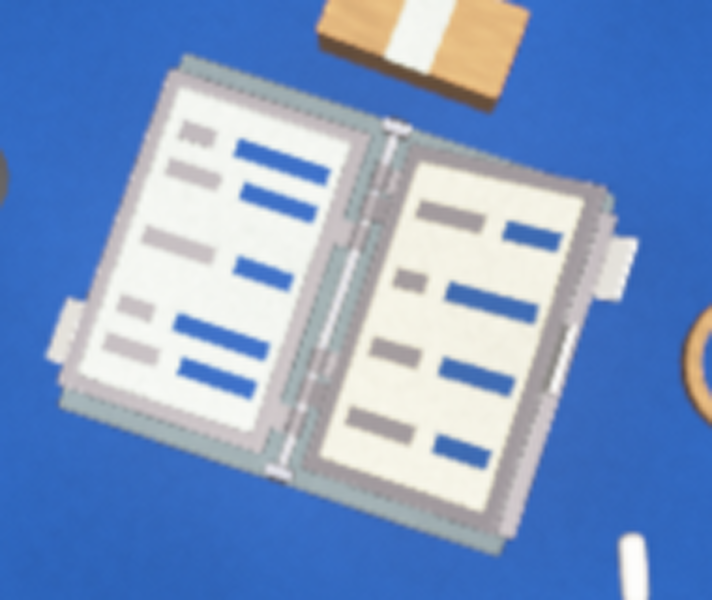

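```bash
cat > h.py <<'E'
import numpy as np,cv2
CAL={}
def proj(d,X):
    X=np.atleast_2d(X)
    c=X@np.array(d['R']).T+np.array(d['t'])
    s=c[:,:2]/c[:,2:]; s=s*(1+d['k1']*(s**2).sum(1,keepdims=True))
    K=np.array(d['intrinsics']); return s*[K[0,0],K[1,1]]+[K[0,2],K[1,2]]
def leafpt(th,y,x,n=0.):  # y dist from rod, n normal offset (up at 0)
    return [x,-y*np.cos(th)+n*np.sin(th)*1.0, .031+y*np.sin(th)+n*np.cos(th)]
def B(p,P):
    P=np.atleast_2d(P);c,s=np.cos(p[2]),np.sin(p[2])
    return np.c_[p[0]+c*P[:,0]-s*P[:,1],p[1]+s*P[:,0]+c*P[:,1],P[:,2]]
E
cat > fit.py <<'E'
from h import *
from rig import r
from scipy.optimize import least_squares
T=r.snapshot('top');S=r.snapshot('scene')
tz=lambda u,v:(145+(u+.5)/3.747-.5,115+(v+.5)/3.75-.5)
sz=lambda u,v:(120+(u+.5)/3.6-.5,145+(v+.5)/3.6-.5)
def model(p):
    th=p[3];L=p[4]
    a=[(.118,.144,.022),(-.118,.144,.022),(-.118,-.144,.022),(L,0,.031),(-L,0,.031),leafpt(th,.162,0,.017),(.072,-.162,.042),(-.072,.162,.020)]
    b=[(.118,-.144,.022),(.118,.144,.022),leafpt(th,.148,-.105,0),leafpt(th,.148,.105,0),(L,0,.031),(-L,0,.031),leafpt(th,.162,0,.017)]
    return np.r_[proj(T,B(p,a)),proj(S,B(p,b))]
obs=np.array([tz(185,57),tz(60,405),tz(502,553),tz(397,127),tz(279,472),tz(562,358),tz(628,270),tz(60,330),
 sz(370,355),sz(742,190),sz(204,66),sz(383,233),sz(568,255),sz(372,80),sz(270,110)])
f=lambda p:(model(p)-obs).ravel()
q=least_squares(f,[.55,0,-.3,.4,.11],loss='soft_l1')
print(q.x);print(np.round(f(q.x).reshape(-1,2),1).tolist())
print('cams',-np.array(T['R']).T@T['t'],-np.array(S['R']).T@S['t'])
p=q.x
for n,X in dict(tab=leafpt(p[3],.162,0,.017),carton_end=(.118,0,0)).items(): print(n,B(p,X))
E
python3 fit.py
```

```text
[ 0.50990245  0.053241   -0.32198196  0.51481476  0.11158649]
[[-0.1, -1.0], [-0.8, 0.8], [-0.2, 1.7], [0.2, 1.1], [0.5, 0.4], [-0.2, 0.3], [0.1, 0.4], [-1.1, -0.4], [1.6, 3.3], [1.6, 1.0], [-1.2, -0.4], [-0.1, -0.3], [0.1, 0.8], [-1.2, 3.5], [1.9, 1.1]]
cams [0.40704911 0.02825601 1.05345897] [ 1.03878152 -0.68195608  0.68182787]
tab [[ 0.46793147 -0.07257491  0.12556106]]
carton_end [[0.62183845 0.01590022 0.        ]]
```

```bash
cat > st.py <<'E'
from h import *
from rig import r
from scipy.spatial.transform import Rotation as Ro
p=[.5099,.0532,-.3220]
def to(bx,by,z,s=None):
    s=s or r.read_state(); R=Ro.from_euler('xyz',s['tool_rot']).as_matrix()
    W=B(p,[bx,by,z])[0]
    Rt=np.c_[[-np.sin(p[2]),np.cos(p[2]),0],[0,0,-1],[-np.cos(p[2]),-np.sin(p[2]),0]]
    print('target',np.round(W,3),'shift mm',np.round(R.T@(W-s['eef_pos'])*1e3,1),'turn deg',np.round(np.degrees(Ro.from_matrix(R.T@Rt).as_rotvec()),2))
def show():
    s=r.read_state();d=s['eef_pos']-[p[0],p[1],0];c,n=np.cos(p[2]),np.sin(p[2])
    print('t',round(s['clock'],2),'book xyz mm',np.round(np.array([c*d[0]+n*d[1],-n*d[0]+c*d[1],d[2]])*1e3,1),'F book',np.round([c*s['force'][0]+n*s['force'][1],-n*s['force'][0]+c*s['force'][1],s['force'][2]],2),'M',np.round(s['moment'],2),'w',round(s['width'],4))
    return s
E
python3 - <<'E'
from st import *
show();to(0,-.19,.23)
E
```

```text
t 1.1 book xyz mm [-374.3  431.6  231.4] F book [0.29 0.42 0.06] M [0.06 0.03 0.  ] w 0.0853
target [ 0.45  -0.127  0.23 ] shift mm [-562.     1.3 -459. ] turn deg [ 0.   -8.18  0.01]
```

```bash
python3 -m handwheel '[[0,-20,0,-16,0,0,0],[0,-0.05,0,-0.04,0,0,0],[0,-0.08,0,-0.065,0,-1,0],[0,-0.11,0,-0.09,0,-2,0],[0,-0.14,0,-0.115,0,-3,0],[0,-0.17,0,-0.14,0,-4,0],[0,-0.2,0,-0.163,0,-5,0],[0,-0.23,0,-0.188,0,-6,0],[0,-0.255,0,-0.21,0,-7,0],[0,-0.28,0,-0.23,0,-8,0]]' 20 2>&1 | head -0; echo skip
```

```text
skip
```

My first row had a typo: -20 and -16 should have been -0.020 and -0.016. The per-row limit caps the step and the direction was right, but I'll check where the arm ended up.

Run:
```python
from st import *
s=show();print(s['eef_pos'],s['tool_rot'],s['q']);to(0,-.19,.23)
```

```text
t 1.93 book xyz mm [-185.4  119.8  231.7] F book [ 0.55  0.67 -0.28] M [ 0.02 -0.01 -0.02] w -0.0
[0.37193371 0.22552046 0.2316524 ] [-1.57132788e+00 -1.03814480e-03  1.24541586e+00] [-0.778453   -0.14759252  0.15647347  1.95351868  0.02340604  1.33279796
  0.61626929]
target [ 0.45  -0.127  0.23 ] shift mm [-309.2    1.4 -186.5] turn deg [ 0.03 -0.19  0.06]
```

```bash
python3 -m handwheel '[[0,-0.02,0,-0.02,0,0,0],[0,-0.05,0,-0.045,0,0,0],[0,-0.085,0,-0.07,0,0,0],[0,-0.12,0,-0.095,0,0,0],[0,-0.155,0,-0.12,0,0,0],[0,-0.19,0,-0.14,0,0,0],[0,-0.225,0,-0.155,0,0,0],[0,-0.26,0,-0.17,0,0,0],[0,-0.285,0,-0.18,0,0,0],[0,-0.309,0,-0.187,0,0,0]]'
python3 - <<'E'
from st import *
s=show();print(s['q'])
for c in('scene','top','wrist'):
    d=r.snapshot(c);cv2.imwrite(f'pics/{c}1.png',d['frame'][:,:,::-1])
E
```

```text
clock: 2.77
eef_pos: [0.45, -0.1275, 0.2317]
tool_rot: [-1.572, -0.0, 1.243]
force: [0.7, 0.5, 0.0]
width: 0.0
t 2.77 book xyz mm [   0.3 -190.4  231.7] F book [0.48 0.71 0.04] M [ 0.   -0.07 -0.01] w 0.0
[-0.46643889 -0.11457017  0.64513742  1.90281686  0.07055121  1.32975884
  1.40204195]
```

View pics/wrist1.png

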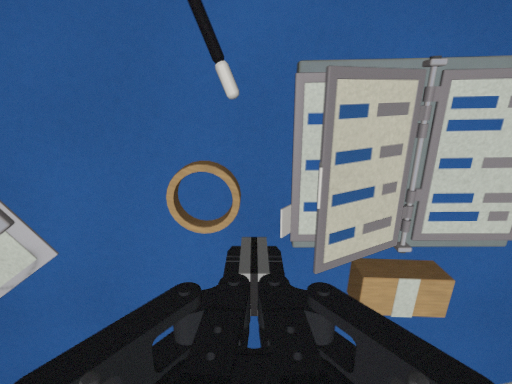

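View pics/scene1.png

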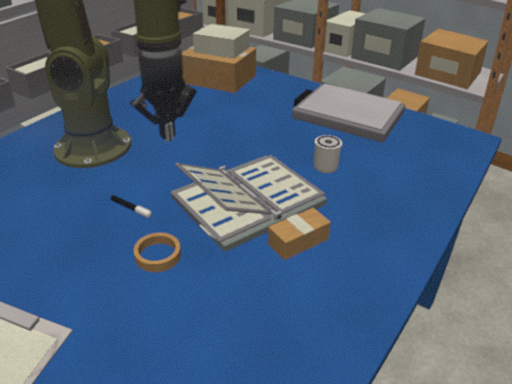

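```bash
python3 -m handwheel '[[0,0,0.01,0,0,0,0],[0,0,0.025,0,0,0,0],[0,0,0.04,0,0,0,0],[0,0,0.056,0,0,0,0],[0,0.0,0.072,0,0,0,0],[0,0.003,0.088,0,0,0,0],[0,0.006,0.104,0,0,0,0],[0,0.01,0.117,0,0,0,0],[0,0.013,0.125,0,0,0,0],[0,0.015,0.127,0,0,0,0]]'
python3 - <<'E'
from st import *
s=show()
L=[]
for c in('scene','wrist','top'):
    d=r.snapshot(c);L.append(d['frame'][:,:,::-1])
    print(c,proj(d,s['eef_pos']),proj(d,B(p,leafpt(.515,.162,0,.017))))
a=cv2.resize(L[0][90:240,120:320],(800,600),interpolation=cv2.INTER_CUBIC);cv2.imwrite('pics/s2.png',a);cv2.imwrite('pics/w2.png',L[1])
E
```

```text
clock: 3.75
eef_pos: [0.4537, -0.1088, 0.1024]
tool_rot: [-1.568, 0.001, 1.248]
force: [-0.6, -0.6, 0.5]
width: 0.0001
t 3.75 book xyz mm [  -2.1 -171.4  102.4] F book [-0.41 -0.78  0.52] M [-0.02 -0.02  0.03] w 0.0001
scene [[180.58367266 190.97992909]] [[196.52811943 176.25288211]]
wrist [[254.23094532 250.62874515]] [[334.1805377  278.80170415]]
top [[310.26771825 217.80661908]] [[294.47096374 210.37842681]]
```

View pics/s2.png

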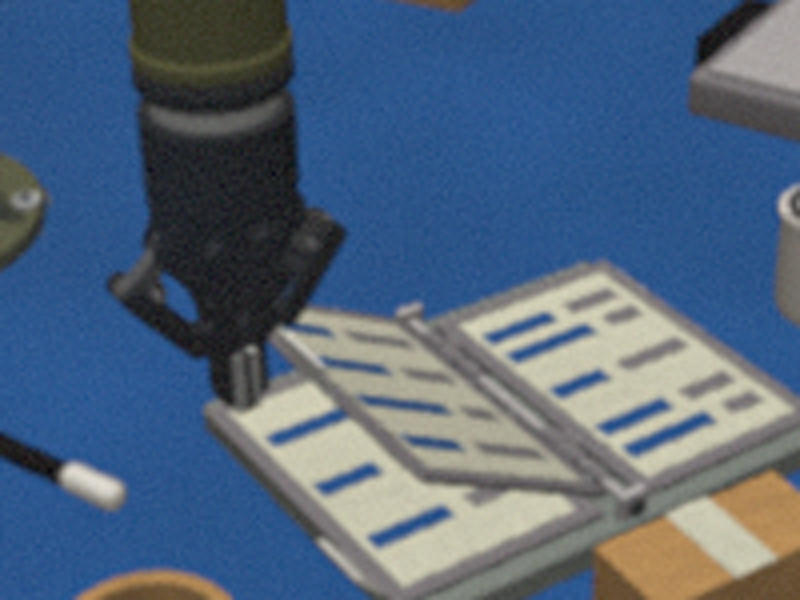

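View pics/w2.png

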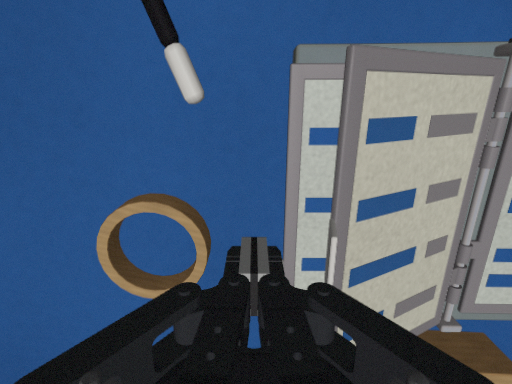

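```bash
python3 -m handwheel '[[0,0.001,0,0,0,0,0],[0,0.003,0,0,0,0,0],[0,0.006,0,0,0,0,0],[0,0.009,0,0,0,0,0],[0,0.012,0,0,0,0,0],[0,0.015,0,0,0,0,0],[0,0.018,0,0,0,0,0],[0,0.021,0,0,0,0,0],[0,0.023,0,0,0,0,0],[0,0.025,0,0,0,0,0]]'
python3 - <<'E'
from st import *
s=show()
E
```

```text
clock: 4.73
eef_pos: [0.4628, -0.087, 0.1043]
tool_rot: [-1.571, 0.001, 1.246]
force: [-1.3, -3.8, 1.3]
width: -0.0
t 4.73 book xyz mm [  -0.4 -147.9  104.3] F book [-0.06 -4.04  1.26] M [-0.99  0.39  0.04] w -0.0
```

```bash
python3 -m handwheel '[[0,0.003,0,0,0,0,0],[0,0.007,0,0,0,0,0],[0,0.011,-0.001,0,0,0,0],[0,0.015,-0.003,0,0,0,0],[0,0.019,-0.005,0,0,0,0],[0,0.023,-0.008,0,0,0,0],[0,0.027,-0.012,0,0,0,0],[0,0.031,-0.016,0,0,0,0],[0,0.035,-0.020,0,0,0,0],[0,0.039,-0.024,0,0,0,0]]'
python3 - <<'E'
from st import *
s=show()
L=[]
for c in('scene','wrist'):
    d=r.snapshot(c);L.append(d['frame'][:,:,::-1])
a=cv2.resize(L[0][90:240,120:320],(800,600),interpolation=cv2.INTER_CUBIC);cv2.imwrite('pics/s3.png',a);cv2.imwrite('pics/w3.png',L[1])
E
```

```text
clock: 5.57
eef_pos: [0.4753, -0.0553, 0.1298]
tool_rot: [-1.573, 0.004, 1.24]
force: [-1.4, -6.6, 6.7]
width: -0.0
t 5.57 book xyz mm [   1.5 -113.9  129.8] F book [ 0.78 -6.7   6.71] M [-1.41  0.37  0.01] w -0.0
```

View pics/s3.png

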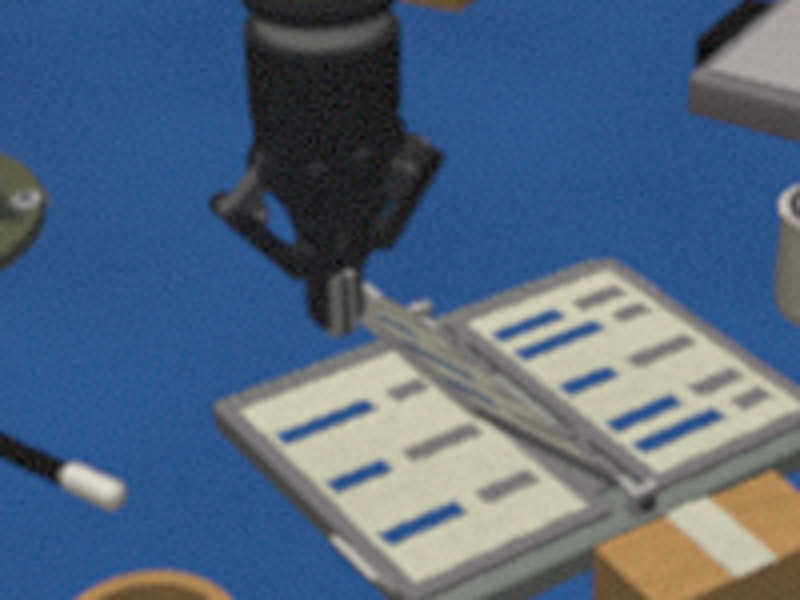

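View pics/w3.png

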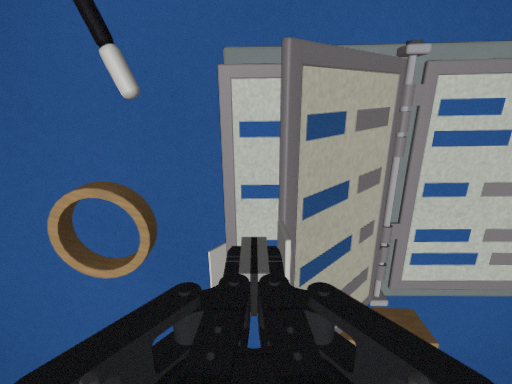

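The leaf is up to about 0.85 rad. The scene view suggests the book has crept by 1-2 px, so I'll measure that.

```bash
cat > drift.py <<'E'
from st import *
import sys
def drift(L=(158,128,88,115)):
    d=r.snapshot('top');x,y,w,h=L
    a=cv2.cvtColor(cv2.imread('pics/top0.png'),cv2.COLOR_BGR2GRAY);b=cv2.cvtColor(d['frame'][:,:,::-1].copy(),cv2.COLOR_BGR2GRAY)
    out={}
    for n,(x,y,w,h) in dict(book=L,carton=(222,95,70,52),filter=(105,138,45,42),marker=(300,250,30,70),tape=(322,185,52,52)).items():
        m=np.zeros_like(a);m[y:y+h,x:x+w]=255
        if n=='book': m[:]=0; cv2.fillConvexPoly(m,np.array([[192,128],[246,146],[219,246],[156,222]],np.int32),255)
        W=np.eye(2,3,dtype=np.float32)
        try:
            cc,W=cv2.findTransformECC(a,b,W,cv2.MOTION_EUCLIDEAN,(3,80,1e-6),m,3)
            c=np.array([x+w/2,y+h/2]);s=W[:,:2]@c+W[:,2]-c
            print(n,'dpx',np.round(s,2),'-> world mm dx,dy',np.round([-s[1]*2.3,-s[0]*2.3],1),'rot deg',round(np.degrees(np.arctan2(W[1,0],W[0,0])),2),'cc',round(cc,3))
        except cv2.error as e: print(n,'fail')
    return d
if __name__=='__main__':
    d=drift();cv2.imwrite(sys.argv[1],cv2.resize(d['frame'][100:280,130:370,::-1],(800,600),interpolation=cv2.INTER_CUBIC))
E
python3 drift.py pics/t3.png
```

```text
book dpx [-2.71 -1.08] -> world mm dx,dy [2.5 6.2] rot deg -0.29 cc 0.997
carton dpx [-0.01 -0.05] -> world mm dx,dy [0.1 0. ] rot deg 0.12 cc 0.999
filter dpx [0. 0.] -> world mm dx,dy [-0. -0.] rot deg 0.06 cc 1.0
marker dpx [-12.7   -3.08] -> world mm dx,dy [ 7.1 29.2] rot deg 43.2 cc 0.285
tape dpx [-0.2   0.27] -> world mm dx,dy [-0.6  0.5] rot deg -25.75 cc 0.51
```

View pics/t3.png

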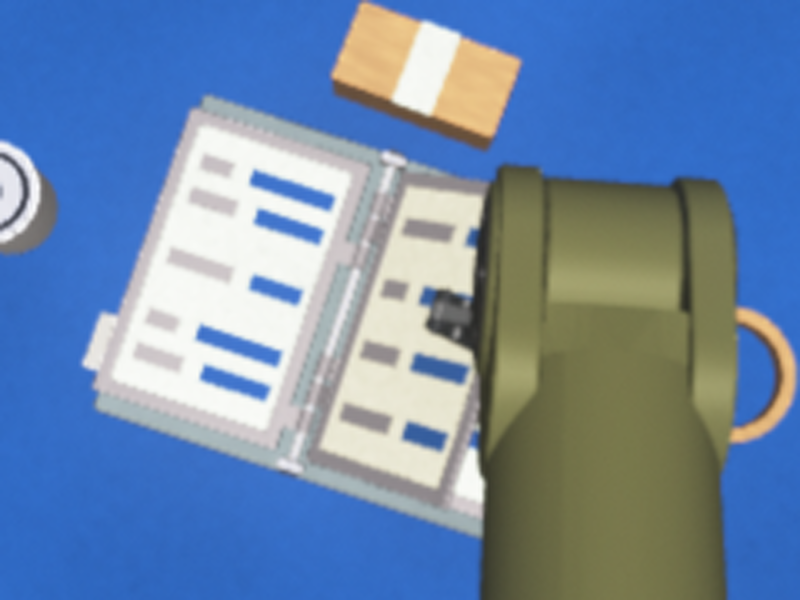

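The book crept about 6.7 mm to its left. Force on the tool pointed up as well as back, so the leaf's edge was rising faster than the finger and friction was jamming it. I'll back off, tilt the finger to lie under the leaf, and push along its arc instead.

```bash
python3 -m handwheel '[[0,-0.010,0,0,0,0,0],[0,-0.022,0,0,0,0,0],[0,-0.032,0.004,0,0,0,0],[0,-0.036,0.012,0,0,0,-6],[0,-0.036,0.020,0,0,0,-13],[0,-0.036,0.028,0,0,0,-20],[0,-0.034,0.032,0,0,0,-27],[0,-0.030,0.032,0,0,0,-33],[0,-0.026,0.032,0,0,0,-35],[0,-0.022,0.032,0,0,0,-35]]'
sed -i 's/^p=.*/p=[.5124,.0594,-.3170]/' st.py
python3 - <<'E'
from st import *
s=show();to(0,-.108,.104);print(np.round(s['q'],2))
L=[]
for c in('scene','wrist'):
    d=r.snapshot(c);L.append(d['frame'][:,:,::-1])
    print(c,proj(d,s['eef_pos']),proj(d,B(p,[leafpt(.74,.148,0,-.0025),leafpt(.74,.148,.105),leafpt(.74,.148,-.105)])))
a=cv2.resize(L[0][90:240,120:320],(800,600),interpolation=cv2.INTER_CUBIC);cv2.imwrite('pics/s4.png',a);cv2.imwrite('pics/w4.png',L[1])
E
```

```text
clock: 6.55
eef_pos: [0.4663, -0.074, 0.0941]
tool_rot: [-1.566, -0.61, 1.235]
force: [0.0, -0.2, 0.0]
width: 0.0
t 6.55 book xyz mm [  -2.2 -141.1   94.1] F book [ 0.1  -0.19  0.02] M [-0.61  0.19  0.08] w 0.0
target [ 0.479 -0.043  0.104] shift mm [32.8 10.8 -1.7] turn deg [ 0.06 -0.94 34.93]
[-0.19  0.22  0.79  2.1  -0.8   1.23  2.25]
scene [[196.33727698 188.58284109]] [[208.23525901 170.85703723]
 [237.23136541 193.71363407]
 [184.33293255 149.20920627]]
wrist [[249.62256491 252.50823797]] [[334.98205887 266.941077  ]
 [326.59458442 412.2548536 ]
 [363.15622278  41.27497795]]
```

View pics/s4.png

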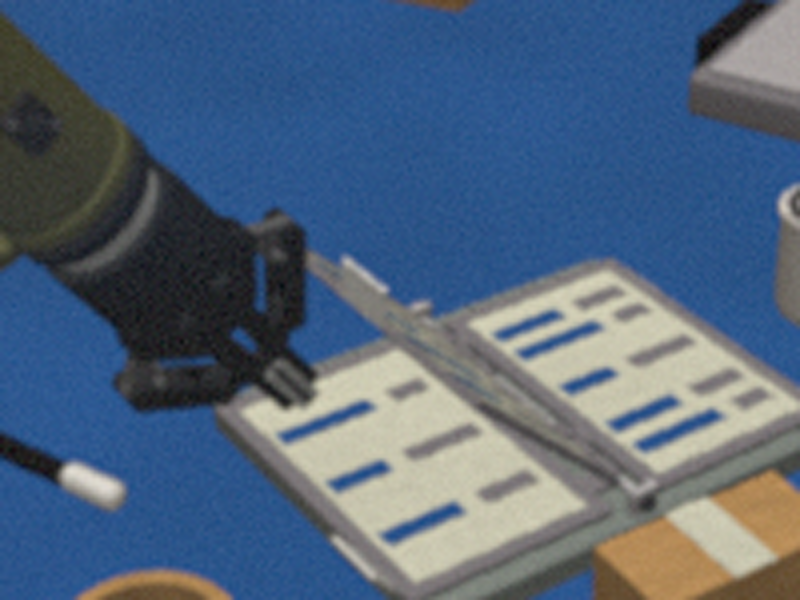

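View pics/w4.png

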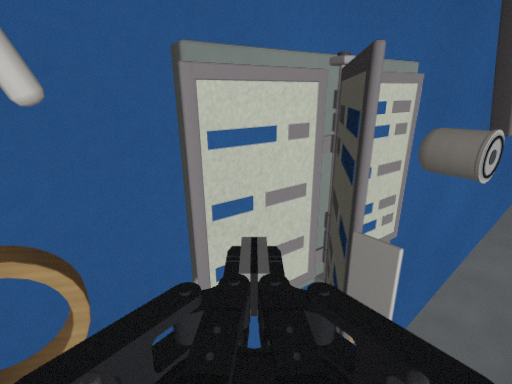

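Run:
```python
from st import *
d=r.snapshot('scene')
for th in np.arange(.75,1.25,.08): print(round(th,2),np.round(proj(d,B(p,[leafpt(th,.148,-.105),leafpt(th,.162,0,.017),[-.1116,0,.031],[.1116,0,.031]])),1).tolist())
```

```text
0.75 [[184.7, 148.7], [209.4, 160.3], [223.9, 169.6], [280.2, 215.2]]
0.83 [[187.7, 144.4], [213.4, 155.4], [223.9, 169.6], [280.2, 215.2]]
0.91 [[191.0, 140.3], [217.6, 150.9], [223.9, 169.6], [280.2, 215.2]]
0.99 [[194.5, 136.4], [222.1, 146.7], [223.9, 169.6], [280.2, 215.2]]
1.07 [[198.2, 132.8], [226.7, 142.7], [223.9, 169.6], [280.2, 215.2]]
1.15 [[202.1, 129.5], [231.5, 139.2], [223.9, 169.6], [280.2, 215.2]]
1.23 [[206.1, 126.4], [236.4, 136.1], [223.9, 169.6], [280.2, 215.2]]
```

```bash
cat > plan.py <<'E'
import numpy as np,sys
h=.012
def pose(th,rt=.124):
    a=min(35.,max(0.,90-np.degrees(th))); a=np.radians(a)
    x=np.array([np.cos(a),np.sin(a)]); y=np.array([np.sin(a),-np.cos(a)])
    l=np.array([-np.cos(th),np.sin(th)]); n=np.array([np.sin(th),np.cos(th)]) # n: travel dir (old top side)
    O=np.array([0,.031])-.0025*n
    C=O+.148*l; T=O+rt*l
    if a+1e-6<np.pi/2-th: # steeper finger: corner contact; 
        s=(T-C)@l*-1; tip=C+.024*y
    else: tip=T
    return tip-h*x,np.degrees(a)
def rows(start,ths,rt=None):
    (p0,a0)=start; a=np.radians(a0); x=np.array([np.cos(a),np.sin(a)]); y=np.array([np.sin(a),-np.cos(a)])
    for i,t in enumerate(ths):
        q,b=pose(t,.124 if rt is None else rt[i]); d=q-p0
        print('th %.2f tcp (%.1f,%.1f) row x %.4f y %.4f turn z %.1f'%(t,*(q*1e3),d@x,d@y,a0-b))
E
python3 - <<'E'
from plan import *
rows((np.array([-.1411,.0941]),35.),[.70,.74,.78,.82,.86,.90,.94,.98,1.02])
print();rows(pose(1.0),1.0+.035*np.arange(1,11))
E
```

```text
th 0.70 tcp (-110.9,97.9) row x 0.0269 y 0.0142 turn z 0.0
th 0.74 tcp (-107.0,102.4) row x 0.0327 y 0.0127 turn z 0.0
th 0.78 tcp (-103.0,106.8) row x 0.0384 y 0.0115 turn z 0.0
th 0.82 tcp (-98.9,111.0) row x 0.0443 y 0.0104 turn z 0.0
th 0.86 tcp (-94.5,115.0) row x 0.0501 y 0.0096 turn z 0.0
th 0.90 tcp (-90.0,118.8) row x 0.0560 y 0.0090 turn z 0.0
th 0.94 tcp (-85.4,122.5) row x 0.0619 y 0.0087 turn z 0.0
th 0.98 tcp (-81.1,125.9) row x 0.0674 y 0.0084 turn z 1.1
th 1.02 tcp (-77.3,129.1) row x 0.0724 y 0.0080 turn z 3.4

th 1.03 tcp (-75.8,130.2) row x 0.0043 y -0.0004 turn z 2.0
th 1.07 tcp (-72.3,132.8) row x 0.0087 y -0.0007 turn z 4.0
th 1.10 tcp (-68.6,135.3) row x 0.0131 y -0.0008 turn z 6.0
th 1.14 tcp (-65.0,137.6) row x 0.0174 y -0.0008 turn z 8.0
th 1.18 tcp (-61.2,139.8) row x 0.0218 y -0.0006 turn z 10.0
th 1.21 tcp (-57.3,141.9) row x 0.0262 y -0.0003 turn z 12.0
th 1.25 tcp (-53.4,143.8) row x 0.0305 y 0.0002 turn z 14.0
th 1.28 tcp (-49.4,145.6) row x 0.0348 y 0.0008 turn z 16.0
th 1.31 tcp (-45.4,147.3) row x 0.0391 y 0.0016 turn z 18.0
th 1.35 tcp (-41.3,148.8) row x 0.0434 y 0.0025 turn z 20.1
```

```bash
python3 -m handwheel '[[0,0.004,0.004,0,0,0,0],[0,0.010,0.009,0,0,0,0],[0,0.016,0.013,0,0,0,0],[0,0.022,0.014,0,0,0,0],[0,0.027,0.014,0,0,0,0],[0,0.031,0.013,0,0,0,0],[0,0.035,0.012,0,0,0,0],[0,0.039,0.0115,0,0,0,0],[0,0.042,0.011,0,0,0,0],[0,0.045,0.0105,0,0,0,0]]'
python3 - <<'E'
from st import *
s=show()
E
python3 drift.py pics/t5.png | head -2
```

```text
clock: 7.53
eef_pos: [0.4818, -0.0304, 0.1137]
tool_rot: [-1.571, -0.611, 1.245]
force: [-1.4, -0.1, -1.4]
width: -0.0001
t 7.53 book xyz mm [ -1.1 -94.8 113.7] F book [-1.29 -0.51 -1.43] M [-0.82  0.36 -0.  ] w -0.0001
book dpx [-2.64 -1.05] -> world mm dx,dy [2.4 6.1] rot deg -0.4 cc 0.997
carton dpx [-0.01 -0.05] -> world mm dx,dy [0.1 0. ] rot deg 0.15 cc 0.999
```

Run:
```python
from plan import *
rows((np.array([-.096,.1130]),35.),.85+.035*np.arange(1,11))
```

```text
th 0.89 tcp (-91.7,117.4) row x 0.0060 y -0.0012 turn z 0.0
th 0.92 tcp (-87.7,120.7) row x 0.0112 y -0.0015 turn z 0.0
th 0.95 tcp (-83.6,123.8) row x 0.0164 y -0.0018 turn z 0.0
th 0.99 tcp (-80.2,126.7) row x 0.0208 y -0.0021 turn z 1.7
th 1.02 tcp (-76.8,129.5) row x 0.0252 y -0.0024 turn z 3.7
th 1.06 tcp (-73.3,132.1) row x 0.0296 y -0.0026 turn z 5.7
th 1.09 tcp (-69.7,134.6) row x 0.0339 y -0.0026 turn z 7.7
th 1.13 tcp (-66.0,137.0) row x 0.0383 y -0.0024 turn z 9.7
th 1.17 tcp (-62.3,139.2) row x 0.0427 y -0.0021 turn z 11.7
th 1.20 tcp (-58.4,141.3) row x 0.0470 y -0.0017 turn z 13.8
```

```bash
python3 -m handwheel '[[0,0.006,-0.001,0,0,0,0],[0,0.011,-0.0015,0,0,0,0],[0,0.016,-0.002,0,0,0,0],[0,0.021,-0.002,0,0,0,1.7],[0,0.025,-0.0025,0,0,0,3.7],[0,0.0295,-0.0025,0,0,0,5.7],[0,0.034,-0.0025,0,0,0,7.7],[0,0.038,-0.0025,0,0,0,9.7],[0,0.0425,-0.002,0,0,0,11.7],[0,0.047,-0.002,0,0,0,13.8]]'
python3 - <<'E'
from st import *
s=show()
d=r.snapshot('scene')
a=cv2.resize(d['frame'][90:240,120:320,::-1],(800,600),interpolation=cv2.INTER_CUBIC);cv2.imwrite('pics/s6.png',a)
E
python3 drift.py pics/t6.png | head -2
python3 - <<'E'
from plan import *
rows(pose(1.2),1.2+.04*np.arange(1,11))
E
```

```text
clock: 8.42
eef_pos: [0.4939, 0.0055, 0.1427]
tool_rot: [-1.571, -0.369, 1.246]
force: [-0.2, -1.6, -2.1]
width: -0.0001
t 8.42 book xyz mm [ -0.8 -56.9 142.7] F book [ 0.26 -1.55 -2.09] M [-0.62  0.23  0.08] w -0.0001
book dpx [-2.93 -1.16] -> world mm dx,dy [2.7 6.7] rot deg -0.1 cc 0.991
carton dpx [-0.01 -0.06] -> world mm dx,dy [0.1 0. ] rot deg 0.09 cc 0.999
th 1.24 tcp (-54.0,143.6) row x 0.0050 y -0.0005 turn z 2.3
th 1.28 tcp (-49.4,145.6) row x 0.0100 y -0.0008 turn z 4.6
th 1.32 tcp (-44.8,147.5) row x 0.0149 y -0.0008 turn z 6.9
th 1.36 tcp (-40.1,149.2) row x 0.0199 y -0.0007 turn z 9.2
th 1.40 tcp (-35.4,150.7) row x 0.0249 y -0.0004 turn z 11.5
th 1.44 tcp (-30.5,152.0) row x 0.0299 y 0.0001 turn z 13.8
th 1.48 tcp (-25.7,153.2) row x 0.0348 y 0.0008 turn z 16.0
th 1.52 tcp (-20.8,154.1) row x 0.0397 y 0.0017 turn z 18.3
th 1.56 tcp (-15.8,154.8) row x 0.0446 y 0.0028 turn z 20.6
th 1.60 tcp (-10.9,155.0) row x 0.0493 y 0.0045 turn z 21.2
```

View pics/s6.png

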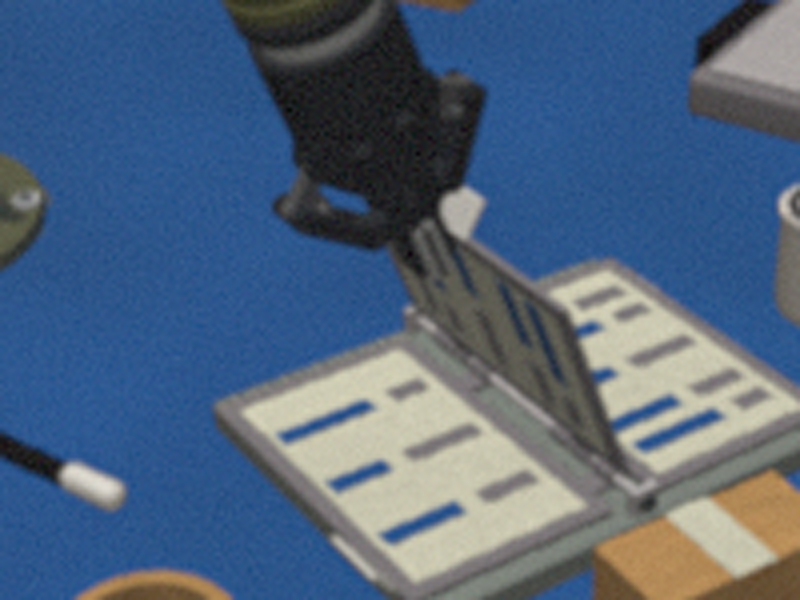

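The leaf is now near 1.2 rad, with the finger flush on it and about 2.5 N of force. The book isn't moving, so I'll carry on over the top.

```bash
python3 -m handwheel '[[0,0.005,-0.0005,0,0,0,2.3],[0,0.010,-0.001,0,0,0,4.6],[0,0.015,-0.001,0,0,0,6.9],[0,0.020,-0.0005,0,0,0,9.2],[0,0.025,-0.0005,0,0,0,11.5],[0,0.030,0,0,0,0,13.8],[0,0.035,0.001,0,0,0,16],[0,0.040,0.0015,0,0,0,18.3],[0,0.0445,0.003,0,0,0,20.6],[0,0.049,0.0045,0,0,0,21.2]]'
python3 - <<'E'
from st import *
s=show()
E
python3 drift.py pics/t7.png | head -2
python3 - <<'E'
from plan import *
rows(pose(1.6),1.6+.04*np.arange(1,11))
print();rows(pose(2.0),2.0+.04*np.arange(1,11))
print();rows(pose(2.4),2.4+.04*np.arange(1,11))
E
```

```text
clock: 9.35
eef_pos: [0.5091, 0.0512, 0.1557]
tool_rot: [-1.57, 0.0, 1.247]
force: [-0.8, -0.1, -0.0]
width: -0.0002
t 9.35 book xyz mm [ -0.6  -8.8 155.7] F book [-0.77 -0.37 -0.  ] M [-0.17  0.06  0.06] w -0.0002
book dpx [-10.67   8.29] -> world mm dx,dy [-19.1  24.5] rot deg -22.33 cc 0.379
carton dpx [ 0.99 -1.49] -> world mm dx,dy [ 3.4 -2.3] rot deg 3.65 cc 0.718
th 1.64 tcp (-5.9,154.9) row x 0.0050 y 0.0001 turn z 0.0
th 1.68 tcp (-1.0,154.5) row x 0.0099 y 0.0005 turn z 0.0
th 1.72 tcp (4.0,154.0) row x 0.0148 y 0.0010 turn z 0.0
th 1.76 tcp (8.9,153.3) row x 0.0197 y 0.0018 turn z 0.0
th 1.80 tcp (13.7,152.3) row x 0.0246 y 0.0027 turn z 0.0
th 1.84 tcp (18.6,151.2) row x 0.0294 y 0.0038 turn z 0.0
th 1.88 tcp (23.4,149.9) row x 0.0342 y 0.0051 turn z 0.0
th 1.92 tcp (28.1,148.4) row x 0.0390 y 0.0066 turn z 0.0
th 1.96 tcp (32.7,146.7) row x 0.0436 y 0.0083 turn z 0.0
th 2.00 tcp (37.3,144.8) row x 0.0482 y 0.0102 turn z 0.0

th 2.04 tcp (41.8,142.7) row x 0.0045 y 0.0021 turn z 0.0
th 2.08 tcp (46.3,140.5) row x 0.0089 y 0.0043 turn z 0.0
th 2.12 tcp (50.6,138.1) row x 0
[... 309 characters left out ...]
 z 0.0
th 2.36 tcp (74.3,120.1) row x 0.0369 y 0.0247 turn z 0.0
th 2.40 tcp (77.7,116.6) row x 0.0404 y 0.0282 turn z 0.0

th 2.44 tcp (81.1,112.9) row x 0.0034 y 0.0037 turn z 0.0
th 2.48 tcp (84.3,109.2) row x 0.0066 y 0.0074 turn z 0.0
th 2.52 tcp (87.4,105.2) row x 0.0096 y 0.0114 turn z 0.0
th 2.56 tcp (90.2,101.2) row x 0.0125 y 0.0154 turn z 0.0
th 2.60 tcp (93.0,97.1) row x 0.0152 y 0.0195 turn z 0.0
th 2.64 tcp (95.5,92.8) row x 0.0178 y 0.0238 turn z 0.0
th 2.68 tcp (97.9,88.5) row x 0.0202 y 0.0281 turn z 0.0
th 2.72 tcp (100.1,84.0) row x 0.0224 y 0.0326 turn z 0.0
th 2.76 tcp (102.2,79.5) row x 0.0244 y 0.0371 turn z 0.0
th 2.80 tcp (104.0,74.9) row x 0.0262 y 0.0417 turn z 0.0
```

```bash
python3 -m handwheel '[[0,0.004,0,0,0,0,0],[0,0.009,0.0005,0,0,0,0],[0,0.014,0.001,0,0,0,0],[0,0.019,0.002,0,0,0,0],[0,0.024,0.0025,0,0,0,0],[0,0.029,0.004,0,0,0,0],[0,0.034,0.005,0,0,0,0],[0,0.039,0.0065,0,0,0,0],[0,0.0435,0.0085,0,0,0,0],[0,0.048,0.010,0,0,0,0]]'
python3 - <<'E'
from st import *
s=show()
d=r.snapshot('scene')
a=cv2.resize(d['frame'][90:240,120:320,::-1],(800,600),interpolation=cv2.INTER_CUBIC);cv2.imwrite('pics/s8.png',a)
E
```

```text
clock: 10.23
eef_pos: [0.5245, 0.096, 0.1455]
tool_rot: [-1.571, -0.0, 1.246]
force: [0.1, -1.9, 0.5]
width: 0.0002
t 10.23 book xyz mm [1.000e-01 3.860e+01 1.455e+02] F book [ 0.68 -1.76  0.49] M [-0.21  0.04  0.04] w 0.0002
```

View pics/s8.png

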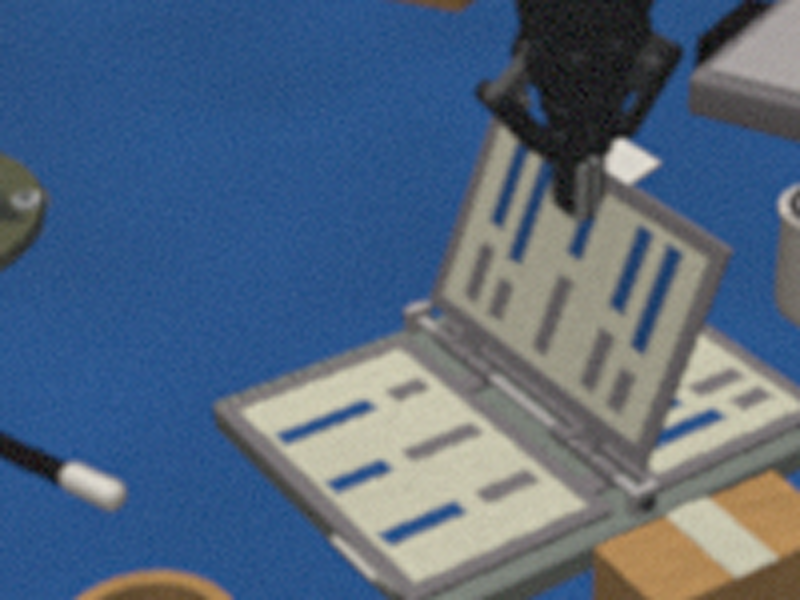

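The leaf is past upright, at about 2.0 rad. The book's near-right corner is still at zoom (217,405). I'll keep following the arc down.

```bash
python3 -m handwheel '[[0,0.0045,0.002,0,0,0,0],[0,0.009,0.0045,0,0,0,0],[0,0.0135,0.007,0,0,0,0],[0,0.0175,0.0095,0,0,0,0],[0,0.0215,0.012,0,0,0,0],[0,0.0255,0.015,0,0,0,0],[0,0.0295,0.018,0,0,0,0],[0,0.0335,0.0215,0,0,0,0],[0,0.037,0.025,0,0,0,0],[0,0.0405,0.0285,0,0,0,0]]'
python3 - <<'E'
from st import *
s=show()
E
python3 -m handwheel '[[0,0.0035,0.0035,0,0,0,0],[0,0.0065,0.0075,0,0,0,0],[0,0.0095,0.0115,0,0,0,0],[0,0.0125,0.0155,0,0,0,0],[0,0.015,0.0195,0,0,0,0],[0,0.018,0.024,0,0,0,0],[0,0.020,0.028,0,0,0,0],[0,0.0225,0.0325,0,0,0,0],[0,0.0245,0.037,0,0,0,0],[0,0.026,0.0415,0,0,0,0]]'
python3 - <<'E'
from st import *
s=show()
d=r.snapshot('scene')
a=cv2.resize(d['frame'][90:240,120:320,::-1],(800,600),interpolation=cv2.INTER_CUBIC);cv2.imwrite('pics/s9.png',a)
from plan import *
rows(pose(2.8),2.8+.034*np.arange(1,11))
E
```

```text
clock: 11.12
eef_pos: [0.5373, 0.1342, 0.1168]
tool_rot: [-1.571, -0.0, 1.246]
force: [0.1, -0.5, 0.6]
width: 0.0005
t 11.12 book xyz mm [  0.3  78.9 116.8] F book [ 0.25 -0.44  0.64] M [-0.07  0.02  0.  ] w 0.0005
clock: 11.95
eef_pos: [0.5456, 0.1588, 0.0752]
tool_rot: [-1.571, -0.0, 1.246]
force: [0.3, -0.2, 0.6]
width: -0.0003
t 11.95 book xyz mm [  0.5 104.8  75.2] F book [ 0.37 -0.06  0.62] M [0.03 0.03 0.02] w -0.0003
th 2.83 tcp (105.4,70.9) row x 0.0014 y 0.0040 turn z 0.0
th 2.87 tcp (106.7,66.9) row x 0.0027 y 0.0080 turn z 0.0
th 2.90 tcp (107.9,62.9) row x 0.0039 y 0.0120 turn z 0.0
th 2.94 tcp (108.9,58.8) row x 0.0049 y 0.0161 turn z 0.0
th 2.97 tcp (109.8,54.6) row x 0.0058 y 0.0203 turn z 0.0
th 3.00 tcp (110.5,50.5) row x 0.0065 y 0.0244 turn z 0.0
th 3.04 tcp (111.1,46.3) row x 0.0071 y 0.0286 turn z 0.0
th 3.07 tcp (111.5,42.1) row x 0.0075 y 0.0328 turn z 0.0
th 3.11 tcp (111.8,37.9) row x 0.0078 y 0.0370 turn z 0.0
th 3.14 tcp (112.0,33.7) row x 0.0080 y 0.0412 turn z 0.0
```

View pics/s9.png

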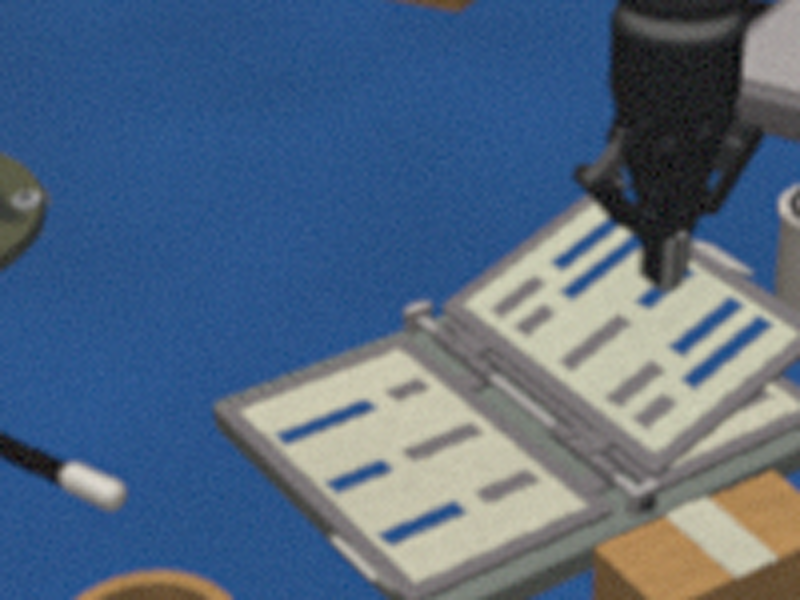

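```bash
python3 -m handwheel '[[0,0.0015,0.004,0,0,0,0],[0,0.0025,0.008,0,0,0,0],[0,0.004,0.012,0,0,0,0],[0,0.005,0.016,0,0,0,0],[0,0.006,0.020,0,0,0,0],[0,0.0065,0.024,0,0,0,0],[0,0.007,0.028,0,0,0,0],[0,0.007,0.031,0,0,0,0],[0,0.0075,0.034,0,0,0,0],[0,0.008,0.036,0,0,0,0]]'
python3 - <<'E'
from st import *
s=show()
E
```

```text
clock: 12.83
eef_pos: [0.5479, 0.1659, 0.0392]
tool_rot: [-1.571, 0.0, 1.246]
force: [0.5, -0.8, 0.9]
width: -0.0002
t 12.83 book xyz mm [  0.5 112.3  39.2] F book [ 0.67 -0.58  0.87] M [-0.04  0.11  0.02] w -0.0002
```

```bash
python3 -m handwheel '[[0,0,0.001,0,0,0,0],[0,0,0.002,0,0,0,0],[0,0,0.003,0,0,0,0],[0,0,0.004,0,0,0,0],[0,0,0.0045,0,0,0,0],[0,0,0.005,0,0,0,0],[0,0,0.0055,0,0,0,0],[0,0,0.006,0,0,0,0],[0,0,0.006,0,0,0,0],[0,0,0.006,0,0,0,0]]'
python3 - <<'E'
from st import *
s=show()
E
```

```text
clock: 13.67
eef_pos: [0.5481, 0.166, 0.0337]
tool_rot: [-1.571, -0.0, 1.246]
force: [-0.0, -0.5, 0.1]
width: 0.0002
t 13.67 book xyz mm [  0.7 112.5  33.7] F book [ 0.11 -0.47  0.12] M [-0.   -0.05 -0.04] w 0.0002
```

```bash
python3 -m handwheel '[[0,0,0.0005,0,0,0,0],[0,0,0.001,0,0,0,0],[0,0,0.001,0,0,0,0],[0,0,0.0015,0,0,0,0],[0,0,0.0015,0,0,0,0],[0,0,0.002,0,0,0,0],[0,0,0.002,0,0,0,0],[0,0,0.002,0,0,0,0],[0,0,0.002,0,0,0,0],[0,0,0.002,0,0,0,0]]'
python3 - <<'E'
from st import *
s=show()
d=r.snapshot('scene')
a=cv2.resize(d['frame'][90:240,150:350,::-1],(800,600),interpolation=cv2.INTER_CUBIC);cv2.imwrite('pics/s10.png',a)
d=r.snapshot('wrist');cv2.imwrite('pics/w10.png',d['frame'][:,:,::-1])
E
```

```text
clock: 14.5
eef_pos: [0.5482, 0.1661, 0.0335]
tool_rot: [-1.57, -0.001, 1.246]
force: [-4.7, -2.1, 13.4]
width: 0.0
t 14.5 book xyz mm [  0.8 112.5  33.5] F book [-3.87 -3.43 13.4 ] M [-0.3   1.08  0.02] w 0.0
```

View pics/s10.png

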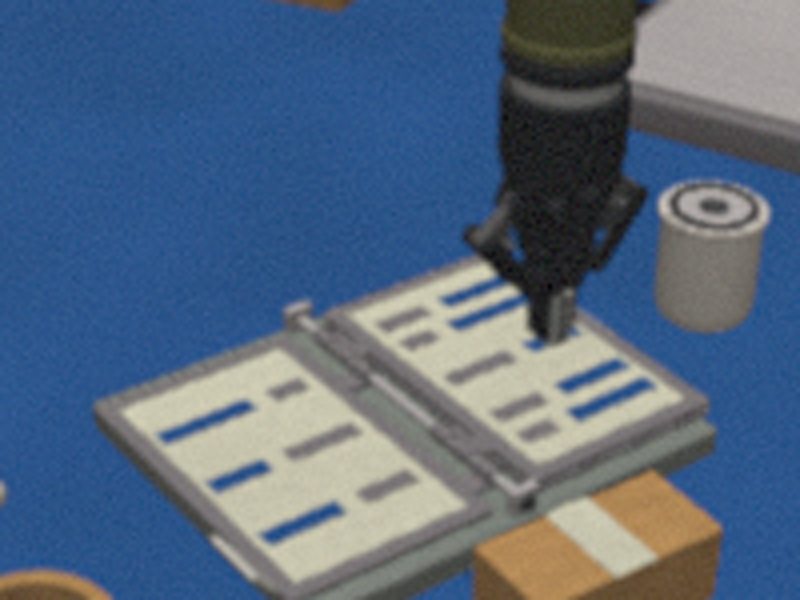

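View pics/w10.png

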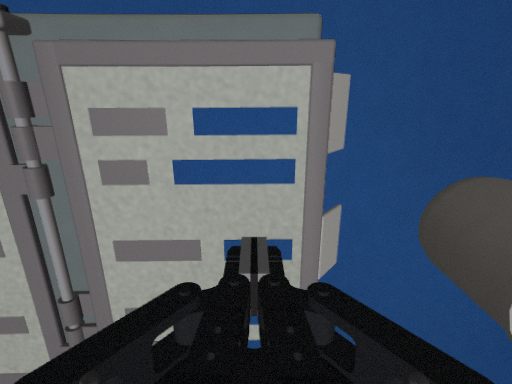

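Contact went firm at z = 33.5 mm, which is exactly the leaf's top face when flat, and the pictures show it lying on the left pile. I'll lift straight off and then check.

```bash
python3 -m handwheel '[[0,0,-0.002,0,0,0,0],[0,0,-0.006,0,0,0,0],[0,0,-0.014,0,0,0,0],[0,0,-0.028,0,0,0,0],[0,0,-0.048,0,0,0,0],[0,0,-0.072,0,0,0,0],[0,0,-0.1,0,0,0,0],[0,0,-0.13,0,0,0,0],[0,0,-0.155,0,0,0,0],[0,0,-0.175,0,0,0,0]]'
python3 -m handwheel '[[0,-0.005,0,0.012,0,0,0],[0,-0.01,0,0.03,0,0,0],[0,-0.015,-0.005,0.05,0,0,0],[0,-0.02,-0.01,0.075,0,0,0],[0,-0.02,-0.015,0.10,0,0,0],[0,-0.02,-0.02,0.12,0,0,0],[0,-0.02,-0.02,0.135,0,0,0],[0,-0.02,-0.02,0.145,0,0,0],[0,-0.02,-0.02,0.15,0,0,0],[0,-0.02,-0.02,0.15,0,0,0]]'
python3 - <<'E'
from st import *
s=show()
d=r.snapshot('scene');cv2.imwrite('pics/s11r.png',d['frame'][:,:,::-1])
a=cv2.resize(d['frame'][120:280,110:350,::-1],(800,533),interpolation=cv2.INTER_CUBIC);cv2.imwrite('pics/s11.png',a)
E
python3 drift.py pics/t11.png
```

```text
clock: 15.43
eef_pos: [0.5488, 0.1661, 0.2096]
tool_rot: [-1.573, -0.002, 1.245]
force: [-0.2, 0.2, 0.3]
width: 0.0001
clock: 16.27
eef_pos: [0.399, 0.1953, 0.2268]
tool_rot: [-1.571, -0.0, 1.247]
force: [0.5, -0.2, 0.0]
width: -0.0001
t 16.27 book xyz mm [-150.1   93.8  226.8] F book [ 0.5  -0.02  0.05] M [-0.08  0.01 -0.  ] w -0.0001
book dpx [-3.97 -1.66] -> world mm dx,dy [3.8 9.1] rot deg -0.16 cc 0.615
carton dpx [ 0.   -0.04] -> world mm dx,dy [ 0.1 -0. ] rot deg 0.13 cc 0.999
filter dpx [0. 0.] -> world mm dx,dy [-0. -0.] rot deg -0.02 cc 1.0
marker dpx [-0.   -0.01] -> world mm dx,dy [0. 0.] rot deg 0.0 cc 1.0
tape dpx [-0.  0.] -> world mm dx,dy [-0.  0.] rot deg -0.07 cc 1.0
```

View pics/s11.png

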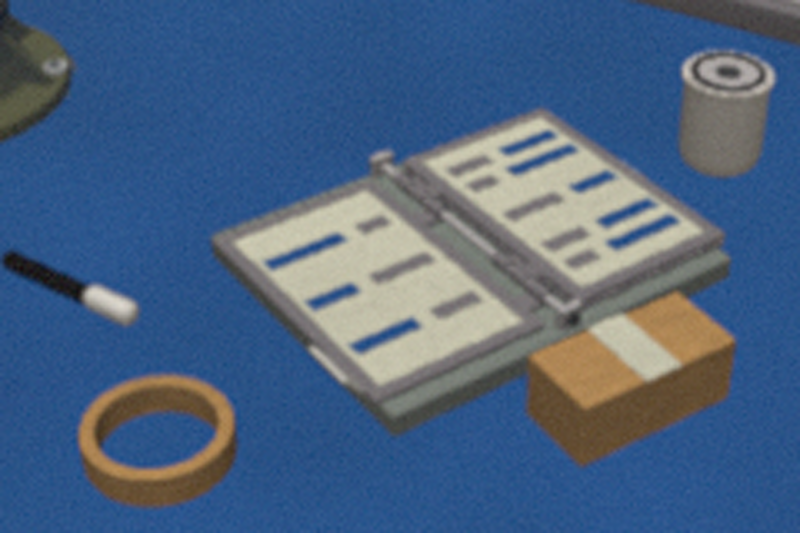

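View pics/t11.png

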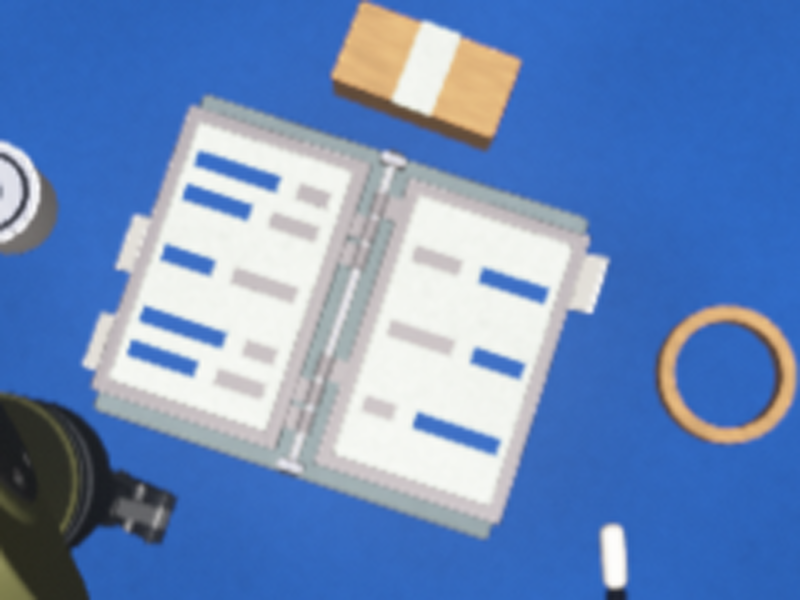

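Run:
```python
from rig import r
s=r.read_state();print(s['clock'],abs(s['qd']).max());print(r.finish_job())
```

```text
16.3667 0.010946711014989926
the job is handed in; nothing more can be done
None
```

I turned the top leaf over the spine with the shut fingertip, and it now lies flat on the left. However, my first push slid the book about 7 mm to its left. I handed the job in at 16.4 s with the arm clear of everything.

**What went wrong:** at first I pushed sideways with the finger upright, and friction jammed it against the leaf. At the end of that move the force was about 7 N sideways and 7 N vertical, which was not as gentle as asked. I backed off, tilted the finger under the leaf and followed its arc. The force readings were then about 2.5 N or less, until a final downward press of about 13 N. The book shows no further movement by its corners in the later pictures. I left it where it was, because pushing it back would have meant shoving it again.

**A mistyped row:** the first travel move had -20 and -16 (m) instead of -0.020 and -0.016. The step limit capped it, the direction was right and nothing was touched.

**Last checks:**
- **Leaf:** contact went firm at 33.5 mm above the bench, which is the leaf's top face when flat. Both final pictures show it lying down with the next plan readable.
- **Other leaves:** by eye, the leaf under it on the right and the one already on the left look flat and in place.
- **Carton, filter, tape and marker:** no measurable movement in the top camera.
- **Book position:** the last automatic drift reading gave about 10 mm, but with a poor match (0.62) because the page showing had changed. The 7 mm comes from earlier good matches (0.99 or better), and the book's corners are where they were then.

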